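# Hang a saddle on the bar and hold it against the spring stop

### The job

Hang the larger aluminium saddle over the horizontal bar of the jig, clear of the spring stop and seated down on the bar, then slide it along the bar against the plunger of the stop and press the plunger about half way in, never to the end of its travel. Finish while holding the saddle there, steadily and still seated on the bar, as a third hand for me while I tighten its set screws. Leave the small saddle and the other things on the bench where they are.

Things in the scene. Friction and masses are not known exactly. Their poses are not given: they have to be found in the camera images.
- saddle_center (a point): Centre, half-way up, of the larger of two plain aluminium saddles (inverted U blocks, loose, about 120 g): 40 mm long (its x), 30 mm wide (its y), 60 mm high (z up). It stands slot down on the bench, centre 30 mm up, and is the same after half a turn. Can be gripped from above across its 30 mm width, on the outsides.
- saddle: The same larger saddle; origin at the centre of its underside. Its slot, 20 mm wide and 38 mm deep, runs along x, open below and at both ends, between two legs 5 mm thick; the top 22 mm are solid. Seated on the bar, with its x along the bar, its underside is 38 mm and its centre 68 mm above the bench.
- jig: Bar jig bolted to the bench, base 250 x 70 x 10 mm; origin under its centre, on the bench. A 12 mm steel bar runs along its x at y = 0, axis 70 mm above the bench. End block at x -115 to -95 mm, 90 mm high, 36 wide; stop housing at x 85 to 120 mm, 105 mm high, 44 wide. 158 mm of bar are free between end block and untouched plunger.
- plunger_face (a point): Centre of the front face of the stop's plunger: a steel disc, 20 mm diameter, 6 mm thick, that looks along the jig's -x, 87 mm above the bench, right above the bar. Untouched it is at x = +63 mm in the jig's frame, with 16 mm of bare 10 mm stem between disc and housing. Moves with the plunger; its x is the jig's x.
- plunger (a joint): How far the plunger is pressed in, in m along the jig's +x: 0 untouched, 0.016 at the end of its travel, half way 0.008. The spring pushes back with 2 N at first touch and 1 N more for each mm, so 10 N half way.
- small_saddle_center (a point): Centre (half-way up) of the smaller saddle: same form and metal, 28 mm long, 20 mm wide, 46 mm high, slot only 8 mm wide, so it does not fit the bar. Stands on the bench; the two saddles may have changed places.
- spare_motor: Bystander: stepper motor standing shaft up, 40 x 35 x 50 mm, origin under its middle.
- rod_clamp: Bystander: plain white-grey clamp block with holes, 24 x 40 x 18 mm, origin under its middle.
There are look-alikes about, which are no part of the job. Leave any orange look-alike of the saddle alone.

How it is judged (in metres and radians):
On the way, in this order (a step that is already met when the one before it is completed fails the run):
1. the larger saddle hangs over the bar, seated, upright, clear of the spring stop (y of saddle_center in the frame of jig between -0.006 and 0.006 m and z of saddle_center in the frame of jig between 0.0655 and 0.0715 m and angle between saddle_center's own z axis and vertical below 0.12 rad and angle between the x axis of saddle_center and the x axis of jig, either way round below 0.17 rad and x of saddle_center in the frame of jig between -0.076 and 0.043 m and value of joint plunger below 0.002 m and contact force between saddle and plunger below 0.5 N), for 0.2 s.
2. the saddle, seated on the bar and held by the fingers, presses the plunger about half way in (y of saddle_center in the frame of jig between -0.006 and 0.006 m and z of saddle_center in the frame of jig between 0.0655 and 0.0715 m and angle between saddle_center's own z axis and vertical below 0.12 rad and angle between the x axis of saddle_center and the x axis of jig, either way round below 0.17 rad and value of joint plunger between 0.005 and 0.011 m and contact force between saddle and plunger between 5 and 15 N and contact force between the fingers and saddle above 1 N), for 0.5 s.
At the end, for the whole second after the job is handed in: Ends holding: larger saddle seated on the bar (height within 3 mm, tilt under 0.12 rad, along the bar within 0.17 rad), touched by the fingers, at rest, pressing the plunger 5 to 11 mm in with 5 to 15 N (all of step 2 and linear speed of saddle below 0.02 m/s and horizontal distance between plunger_face and saddle_center below 0.026 m); the arm keeps its last pose, push and grip.
It fails at once if the plunger was driven to the end of its travel (value of joint plunger above 0.0145 m).
It fails at once if the small saddle, motor or clamp block was moved (over 30 mm) (distance of any of small_saddle_center, spare_motor, rod_clamp from where it was at the start of the episode above 0.03 m).
It also fails if it takes over 40 s, if anything falls off the work surface, if the arm or the gripper's body presses on something with over 40 N, if the wrist force passes 120 N, or if a joint passes its speed limit or range.

### The arm

A 6-joint arm with a two-finger parallel gripper is mounted at the origin on a cart in front of the work surface, level with it; the furniture and walls round the work are solid. World frame = base frame: x ahead of the robot, y to its left, z up, the work surface at z = 0. Lengths are in mm, angles in rad, forces in N, time in s.
With the tool pointing down it reaches from about 400 to 925 mm from the base axis. Payload 12.5 kg.
Tool frame: the origin (TCP) lies at the very end of the fingers, on their centre line; the grasp point (between the pads) lies 19 mm behind it; z points along the fingers, x is the direction in which the jaws open and shut, and the axes are right-handed (so a half turn about z gives the same grasp; the last joint's range is limited). The gripper opens to 95 mm and grips with 3 to 60 N. Pads are 20 mm wide; open, the fingers measure 119 mm over their backs; the gripper's body (75 mm by 180 mm) begins 59 mm behind the grasp point.
Start: joints at [1.069, 0.491, 1.559, -0, 1.092, -0.106], TCP at [240.952, 576.705, 214.661] pointing down, gripper open.
Joint ranges: [-3.1, 3.1], [-0.84, 2.19], [0.05, 2.79], [-1.13, 4.28], [0.06, 2.93], [-2.69, 2.69]. Speed limits (rad/s): [2.22, 2.22, 2.79, 3.14, 3.14, 3.14].

### API

Orientations are given as [roll, pitch, yaw] about the fixed x, y, z axes, in that order (R = Rz(yaw) Ry(pitch) Rx(roll)).
In Python, from cell import env gives the robot as it stands.
- The arm moves only by the tool arm_command, never from a script. Its argument "motion" is one flat list of numbers, 7 for each row, row after row: the opening, from -1 (shut) to 1 (fully open), then the shift along the tool's x, y, z in mm, then the turn, a rotation vector about the tool's x, y, z in degrees. In form: [fingers, dx, dy, dz, rx, ry, rz, fingers, dx, dy, dz, rx, ry, rz, ...]. A call has 1 to 20 rows; each row is the pose to reach, as a shift and turn from the pose commanded when the call began, along the tool's axes at that moment; what a row does not reach only later rows make up. A row lasts 1/10 s, in which the tool goes at most 50 mm and 8.59 degrees, less where a joint would pass 70% of its speed; a pose out of reach is approached as far as the arm can. A call with a gripper value outside its range is refused whole. The fingers move at their own pace and stop on an object; the grip force is fixed at half the most. Time passes only in rows, so rows that repeat a pose let the fingers close. It gives the time, the measured TCP pose, the force and the opening at its end, in the units of the state.
- env.state(): the state, without advancing time (a new reading comes with each control period).
- env.read_camera(name): name is "side" or "top"; returns (picture, depth): 420x560x3 uint8, red, green, blue; 420x560 float32, mm along the optical axis (not along the pixel's ray), 0 where there is no reading.
- env.calibration(name): a dict with "fx", "fy", "cx", "cy" (pixels), "cam_to_world" (4x4, takes a point from camera to world coordinates). Camera axes: x right, y down, z forward; pixel columns grow to the right and rows downward; lengths in mm; the calibration is good to about 2 mm. A picture is of the moment at which its call begins. calibration takes no time and is no camera call.
- env.job_done(): hands the job in, once; it reports no verdict.
Trained networks look in the newest picture that a camera, given by its name, has taken for a name from the list of things; names that differ only in an ending like _2 or _b are one class to them, and where a whole thing is asked for, a point or a joint stands for the part that bears it (a point fixed in the world has none). Each returns a list of dicts, best first, with "confidence" (0 to 1); they miss things now and then, are a little off and sometimes report something else, mostly with a low value. They report only what shows in the picture. A call takes as long as a camera call. They do not tell look-alikes from the thing itself.
- env.recognise(camera, label): "location" ([column, row] in pixels, amid what is visible of it).
- env.silhouettes(camera, label): "region" (420x560 bool, what is visible of it) and "location" ([column, row] in pixels, amid what is visible of it).
- env.spot_point(camera, label): "location" ([column, row] in pixels: a listed point, or the origin of a listed thing).
The state is a dict: "t": time; "joints": joint angles; "qvel": joint speeds; "tau": joint torques, N m; "eef_pos": TCP position; "tcp_rot": TCP orientation; "ft_force": force on the tool from outside, world axes, zero at the start; "moment": the same for the moment, N m; "opening": opening from 0.0 (shut) to 1.0 (fully open).
Only numpy, scipy, OpenCV 4.12 (cv2) and the standard library are available. Lean on these libraries where they do the work, as an engineer would, in place of code of your own. Each camera call takes 0.05 s, during which the arm holds its last target.

## Working session

There is one attempt and no reset: what is moved stays moved. The work goes in short steps, Python scripts to look and compute and a tool call to move; the robot and the scene stay as the last step left them, time stands still between calls to the robot, and variables do not carry over. Pictures are saved under pics/ and viewed, and the job is handed in when it is done.

Besides the shell and the picture viewer there is one more tool, called after "Emit:" as a command line: name --argument value ..., lists and objects as JSON in quotes. arm_command: Moves the arm, as the interface text tells. Its arguments: {"type":"object","properties":{"motion":{"type":"array","items":{"type":"number"}}},"required":["motion"]}

```bash
ls; mkdir -p pics; python3 - <<'E'
from cell import env
import cv2,numpy as np
for n in ("side","top"):
    p,d=env.read_camera(n); cv2.imwrite(f"pics/{n}0.png",p[:,:,::-1]); np.save(f"pics/{n}0d.npy",d)
    c=env.calibration(n); print(n,c['fx'],c['cx'],c['cy'],np.round(c['cam_to_world'],3))
    for l in ("saddle_center","small_saddle_center","jig","plunger_face","spare_motor","rod_clamp"):
        print(n,l,[(np.round(r['location']),round(r['confidence'],2)) for r in env.spot_point(n,l)])
print(env.state())
E
```

```text
pics
side 396.9107974481084 281.7775556466999 212.58248305506245 [[ 9.96000e-01 -7.30000e-02  4.90000e-02  5.32850e+02]
 [-8.80000e-02 -8.61000e-01  5.02000e-01 -4.42601e+02]
 [ 5.00000e-03 -5.04000e-01 -8.64000e-01  8.20759e+02]
 [ 0.00000e+00  0.00000e+00  0.00000e+00  1.00000e+00]]
side saddle_center [(array([274., 200.]), 0.66), (array([314., 177.]), 0.61), (array([274., 163.]), 0.5)]
side small_saddle_center [(array([230., 176.]), 0.66)]
side jig [(array([264., 324.]), 0.6)]
side plunger_face [(array([230., 175.]), 0.5), (array([274., 348.]), 0.45)]
side spare_motor [(array([280., 136.]), 0.51)]
side rod_clamp [(array([328., 229.]), 0.73)]
top 435.9256262737297 273.0528825445272 214.2480615233087 [[-1.00000e-02 -9.98000e-01  6.30000e-02  4.98512e+02]
 [-1.00000e+00  1.00000e-02 -7.00000e-03  1.07090e+01]
 [ 6.00000e-03 -6.30000e-02 -9.98000e-01  9.48351e+02]
 [ 0.00000e+00  0.00000e+00  0.00000e+00  1.00000e+00]]
top saddle_center [(array([222., 163.]), 0.87), (array([204., 207.]), 0.83), (array([245., 207.]), 0.72), (array([153., 195.]), 0.44)]
top small_saddle_center [(array([207., 264.]), 0.52)]
top jig [(array([378., 234.]), 0.77)]
top plunger_face [(array([422., 222.]), 0.43)]
top spare_motor []
top rod_clamp [(array([284., 157.]), 0.72)]
{'t': 0.7, 'joints': array([ 1.06938962e+00,  4.90872079e-01,  1.55889707e+00, -2.29758393e-05,
        1.09171764e+00, -1.05596497e-01]), 'qvel': array([-0.0004368 ,  0.00015117,  0.00094666,  0.00092145, -0.00101265,
       -0.00076397]), 'tau': array([-1.12359772e-03, -6.12336731e+01, -2.58380681e+01,  6.93742326e-02,
        4.45913407e-02,  5.74569026e-05]), 'eef_pos': array([240.96088378, 576.69675361, 214.67930737]), 'tcp_rot': array([ 3.14156122e+00, -1.03131269e-04,  1.17499671e+00]), 'ft_force': array([-0.9850993, -0.0205969, -0.8873116]), 'moment': array([ 0.0307534 , -0.02053158,  0.0223125 ]), 'opening': 0.9986699056765875}
```

View pics/side0.png

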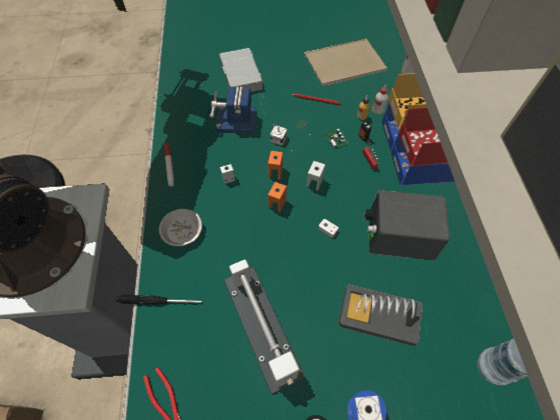

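View pics/top0.png

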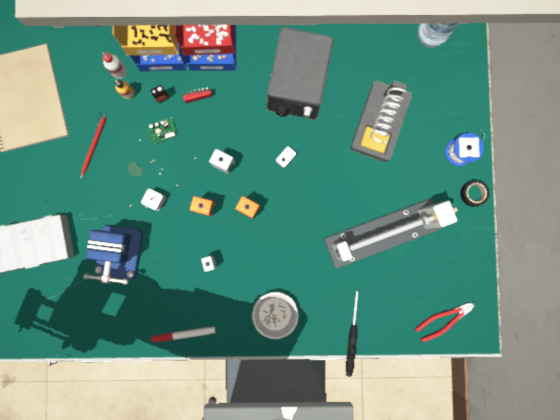

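Pixel candidates for the larger saddle in the top view:
- White-grey block at (222,160), side (314,175): tall, with a slot.
- Small white block at (208,264), side (228,173): the small saddle.
- White-grey block at (153,199), side (279,135): the motor.
- Flat block at (286,157): the clamp.
- Orange look-alikes at (202,206) and (247,207).

I choose (222,160) and will check it in a crop and measure it.

```bash
cat > h.py <<'E'
from cell import env
import cv2,numpy as np
def cloud(n,d):
    c=env.calibration(n); v,u=np.mgrid[:420,:560]
    P=np.stack([(u-c['cx'])/c['fx']*d,(v-c['cy'])/c['fy']*d,d],-1)
    T=np.array(c['cam_to_world']); return P@T[:3,:3].T+T[:3,3]
def rect(n,W,box,z0,z1,pr=True):
    u0,u1,v0,v1=box; Q=W[v0:v1,u0:u1].reshape(-1,3); Q=Q[(Q[:,2]>z0)&(Q[:,2]<z1)]
    r=cv2.minAreaRect(Q[:,:2].astype(np.float32))
    if pr: print(n,len(Q),'c',np.round(r[0],1),'size',np.round(r[1],1),'ang',round(r[2],1),'z',np.round(np.percentile(Q[:,2],[5,50,95]),1),'mean',np.round(Q.mean(0),1))
    return Q,r
E
python3 - <<'E'
from h import *
im=cv2.imread('pics/top0.png'); si=cv2.imread('pics/side0.png')
a=cv2.resize(im[135:285,130:300],(510,450),interpolation=cv2.INTER_CUBIC)
b=cv2.resize(si[140:215,210:340],None,fx=6,fy=6,interpolation=cv2.INTER_CUBIC)
cv2.imwrite('pics/c1.png',b)
cv2.imwrite('pics/c2.png',cv2.resize(im[195:275,320:465],None,fx=5.4,fy=5.4,interpolation=cv2.INTER_CUBIC))
W=cloud('top',np.load('pics/top0d.npy')); S=cloud('side',np.load('pics/side0d.npy'))
for n,b in dict(sad=(205,240,143,178),small=(195,222,250,278),motor=(138,170,183,215),o1=(186,217,190,220),o2=(232,264,192,222),clamp=(272,300,143,172)).items():
    for z in ((8,90),(50,70)):
        try: rect(n+str(z),W,b,*z)
        except Exception as e: print(n,z,'none')
for b,n in(((300,332,155,195),'sad side'),((215,240,160,188),'small side')):
    for z in ((8,90),(52,70)):
        try: rect(n+str(z),S,b,*z)
        except Exception as e: print(n,z,'none')
for z in ((4,18),(64,80),(82,93),(97,115)): rect('jig'+str(z),W,(320,465,195,275),*z)
for z in ((4,18),(64,80),(82,93),(97,115)): rect('jigS'+str(z),S,(215,305,255,400),*z)
print(np.round(np.median(W[215:240,300:320,2]),1),np.round(np.median(S[200:240,230:260,2]),1))
E
```

```text
sad(8, 90) 353 c [668.5 110.7] size [40.3 30. ] ang 62.8 z [21.4 60.1 62.8] mean [666.  109.7  55.4]
sad(50, 70) 293 c [668.5 110.6] size [40.4 29.8] ang 62.2 z [56.7 60.5 63. ] mean [667.8 110.1  60.3]
small(8, 90) 164 c [454.6 140.2] size [27.9 20.8] ang 15.7 z [18.8 45.8 48.9] mean [455.1 138.2  42.6]
small(50, 70) 2 c [454.2 141. ] size [9. 0.] ang 116.1 z [50.6 51.  51.4] mean [454.2 141.   51. ]
motor(8, 90) 310 c [590.7 260. ] size [36.4 34.9] ang 64.1 z [17.1 30.4 34.4] mean [589.9 257.9  29.7]
motor(50, 70) 3 c [590.6 260.3] size [4.7 1.9] ang 27.1 z [50.7 50.8 50.9] mean [590.3 259.8  50.8]
o1(8, 90) 324 c [573.8 151.9] size [40.8 29.9] ang 74.7 z [36.6 60.2 62.9] mean [572.9 150.1  57.6]
o1(50, 70) 295 c [573.8 151.9] size [40.8 29.8] ang 74.8 z [56.8 60.3 63. ] mean [573.6 151.1  60.2]
o2(8, 90) 306 c [570.3  57.3] size [39.9 30. ] ang 60.6 z [49.8 60.2 63.1] mean [569.3  57.   58.7]
o2(50, 70) 290 c [570.3  57.3] size [39.9 29.9] ang 60.7 z [57.4 60.3 63.1] mean [570.   57.2  60.2]
clamp(8, 90) 201 c [681.2 -24.8] size [24.1 40. ] ang 48.3 z [13.6 18.5 21.2] mean [680.7 
[... 566 characters left out ...]
8] mean [ 511.4 -223.7   75.1]
jig(82, 93) 266 c [ 515.7 -241.9] size [ 43.3 246.9] ang 21.0 z [85.6 90.4 92.5] mean [ 501.7 -197.1   89.9]
jig(97, 115) 448 c [ 545.2 -319.1] size [43.9 56.7] ang 20.1 z [ 99.2 105.7 108.1] mean [ 548.4 -327.2  105.3]
jigS(4, 18) 2991 c [ 510.6 -220.3] size [293.5 191. ] ang 85.3 z [ 4.8 10.3 13.3] mean [ 510.5 -230.5   10.2]
jigS(64, 80) 584 c [ 512.7 -237.1] size [ 41.6 229.6] ang 21.1 z [69.8 75.  78.1] mean [ 508.6 -219.    74.6]
jigS(82, 93) 307 c [ 514.8 -239.8] size [ 38.9 246.4] ang 19.7 z [84.1 90.  92.6] mean [ 504.  -206.8   89.6]
jigS(97, 115) 572 c [ 545.4 -317.5] size [44.  55.9] ang 20.2 z [102.3 105.3 107.3] mean [ 548.5 -327.5  105.1]
1.5 1.0
```

View pics/c1.png

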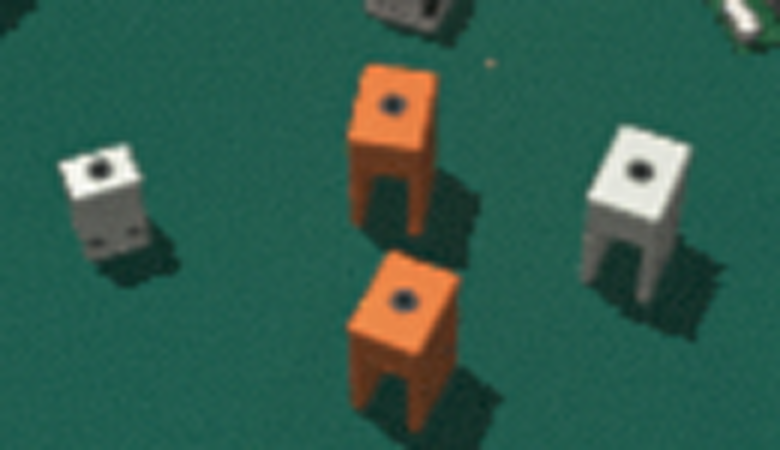

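View pics/c2.png

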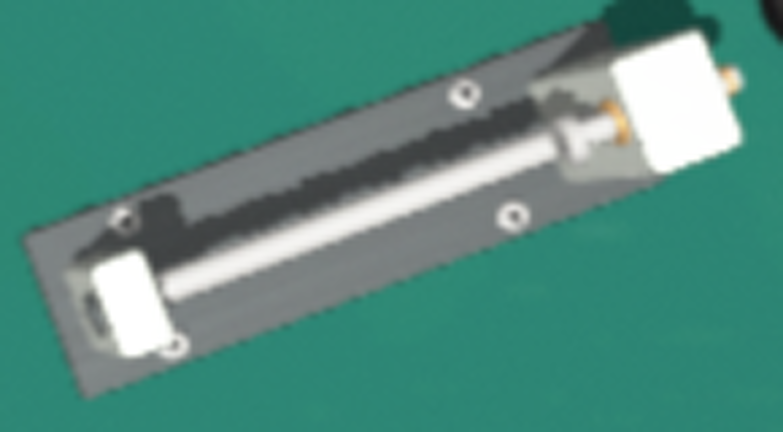

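```bash
python3 - <<'E'
from h import *
for n in('top','side'):
    W=cloud(n,np.load(f'pics/{n}0d.npy')); b=(320,460,195,275) if n=='top' else (215,305,255,400)
    Q,_=rect('',W,b,60,120,False); 
    # bar line: 70..80 high, away from ends
    t=np.radians(-70); 
    Q0,_=rect('',W,b,70,80,False)
    o=np.array([514,-235.]); 
    for it in range(6):
        e=np.array([np.cos(t),np.sin(t)]); m=np.array([-e[1],e[0]])
        s=(Q0[:,:2]-o)@e; l=(Q0[:,:2]-o)@m; k=(abs(l)<9)&(s>-80)&(s<50)
        p=np.polyfit(s[k],l[k],1); t+=np.arctan(p[0]); o=o+m*p[1]
    e=np.array([np.cos(t),np.sin(t)]); m=np.array([-e[1],e[0]])
    print(n,'bar ang',np.degrees(t),'lat',m@o,'resid',np.std(l[k]),k.sum(),'z',np.percentile(Q0[k,2],90))
    s=(Q[:,:2]-o)@e;l=(Q[:,:2]-o)@m; S0=o@e
    for nm,z0,z1 in(('housing',102,110),('endblk',86,93.5)):
        k=(Q[:,2]>z0)&(Q[:,2]<z1)&(abs(l)<30)&((s>50) if nm=='housing' else (s<-70)); print(nm,'s',np.percentile(s[k],[2,98]),'l',np.percentile(l[k],[2,98]),k.sum())
    k=(Q[:,2]>84)&(Q[:,2]<99)&(abs(l)<9)&(s>30)&(s<100); print('plung',np.percentile(s[k],[2,50,98]),k.sum())
    Qb=W[b[2]:b[3],b[0]:b[1]].reshape(-1,3); sb=(Qb[:,:2]-o)@e; lb=(Qb[:,:2]-o)@m
    k=(abs(Qb[:,2]-10)<4)&(abs(lb)<36)&(abs(sb)<150);print('base',np.percentile(sb[k],[.5,99.5]),np.percentile(lb[k],[.5,99.5]))
    print('origin o',o)
E
```

```text
top bar ang -70.17624643163681 lat 404.8356926915909 resid 3.4055933803336282 379 z 78.16363410187357
housing s [ 83.88001233 117.1284753 ] l [-20.69240645  20.96174487] 408
endblk s [-116.05868096  -96.88521252] l [-17.11089102  16.66335336] 176
plung [61.1788398  72.29984445 84.31235629] 103
base [-125.35156492  119.99307084] [-35.15539108  34.3789718 ]
origin o [ 514.9305555  -234.66130427]
side bar ang -70.01506181458403 lat 403.6537916415541 resid 3.416970557483908 422 z 77.02953386109019
housing s [ 81.99572622 115.41458503] l [-20.67624069  21.28285463] 550
endblk s [-117.90029252  -98.32241176] l [-16.96773773  17.14381272] 177
plung [59.02301417 65.92923538 78.73542567] 89
base [-125.64166187  120.80977321] [-34.52586523  35.01423594]
origin o [ 514.86664824 -234.68456583]
```

The crop shows the wide-slotted grey saddle at the right (top view (222,160)), measuring 40×30×60 mm. The small one at the left measures 28×20×46 mm, and the orange pair are look-alikes. Jig: origin about (514.2, −232.6), x axis at −70.1°. Its blocks and base match the given sizes.

```bash
cat >> h.py <<'E'
from scipy.spatial.transform import Rotation as Ro
def go(p,yaw):
    s=env.state(); R=Ro.from_euler('xyz',s['tcp_rot']); T=Ro.from_euler('xyz',[180,0,yaw],degrees=True)
    print('t',s['t'],'pos',np.round(s['eef_pos'],1),'yaw',round(np.degrees(s['tcp_rot'][2]),2),'ft',np.round(s['ft_force'],1),'op',round(s['opening'],3))
    print('shift',np.round(R.inv().apply(np.array(p)-s['eef_pos']),1),'rot',np.round((R.inv()*T).as_rotvec(degrees=True),2))
E
python3 -c "
from h import *
go([668,112,100],-27.2)"
```

```text
t 0.7 pos [241.  576.7 214.7] yaw 67.32 ft [-1.  -0.  -0.9] op 0.999
shift [-264.1  573.2  114.7] rot [-0.000e+00 -1.000e-02  9.452e+01]
```

Emit:
arm_command --motion '[1, -264, 573, 115, 0, 0, 94.5, 1, -264, 573, 115, 0, 0, 94.5, 1, -264, 573, 115, 0, 0, 94.5, 1, -264, 573, 115, 0, 0, 94.5, 1, -264, 573, 115, 0, 0, 94.5, 1, -264, 573, 115, 0, 0, 94.5, 1, -264, 573, 115, 0, 0, 94.5, 1, -264, 573, 115, 0, 0, 94.5, 1, -264, 573, 115, 0, 0, 94.5, 1, -264, 573, 115, 0, 0, 94.5, 1, -264, 573, 115, 0, 0, 94.5, 1, -264, 573, 115, 0, 0, 94.5, 1, -264, 573, 115, 0, 0, 94.5, 1, -264, 573, 115, 0, 0, 94.5, 1, -264, 573, 115, 0, 0, 94.5, 1, -264, 573, 115, 0, 0, 94.5]'

```text
t: 2.3
eef_pos: [667.3, 112.9, 99.8]
tcp_rot: [-3.142, 0.0, -0.474]
ft_force: [0.1, -0.1, -0.5]
opening: 1.005
```

```bash
python3 -c "
from h import *
go([668,112,28],-27.2)
p,d=env.read_camera('side'); cv2.imwrite('pics/s1.png',p[:,:,::-1])"
```

```text
t 2.3 pos [667.3 112.9  99.8] yaw -27.14 ft [ 0.1 -0.1 -0.5] op 1.005
shift [ 1.1  0.5 71.8] rot [-0.    0.02  0.06]
```

View pics/s1.png

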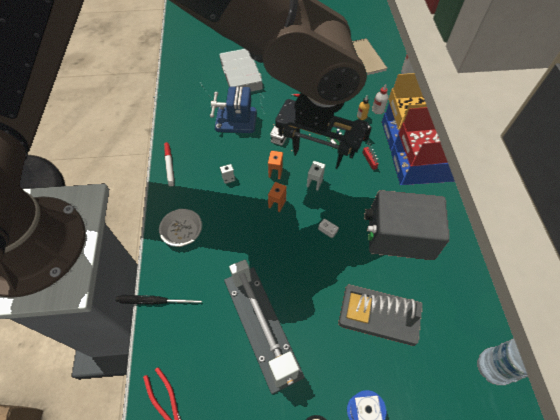

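The gripper is open above the saddle (314,175), with the fingertips straddling it at about (285,138) and (352,152). Lowering and closing.

Emit:
arm_command --motion '[1, 1, 0, 40, 0, 0, 0, 1, 1, 0, 72, 0, 0, 0, 1, 1, 0, 72, 0, 0, 0, 1, 1, 0, 72, 0, 0, 0, -1, 1, 0, 72, 0, 0, 0, -1, 1, 0, 72, 0, 0, 0, -1, 1, 0, 72, 0, 0, 0, -1, 1, 0, 72, 0, 0, 0, -1, 1, 0, 72, 0, 0, 0, -1, 1, 0, 72, 0, 0, 0, -1, 1, 0, 72, 0, 0, 0, -1, 1, 0, 72, 0, 0, 0]'

```text
t: 3.55
eef_pos: [668.8, 111.7, 27.6]
tcp_rot: [-3.142, 0.0, -0.474]
ft_force: [0.0, -0.3, 0.0]
opening: 0.382
```

```bash
python3 -c "
from h import *
go([668,112,160],-27.2)
p,d=env.read_camera('side'); cv2.imwrite('pics/s2.png',cv2.resize(p[100:220,230:390,::-1],None,fx=5,fy=5))"
```

```text
t 3.55 pos [668.8 111.7  27.6] yaw -27.18 ft [ 0.  -0.3  0. ] op 0.382
shift [-8.000e-01  1.000e-01 -1.324e+02] rot [-0.    0.    0.02]
```

View pics/s2.png

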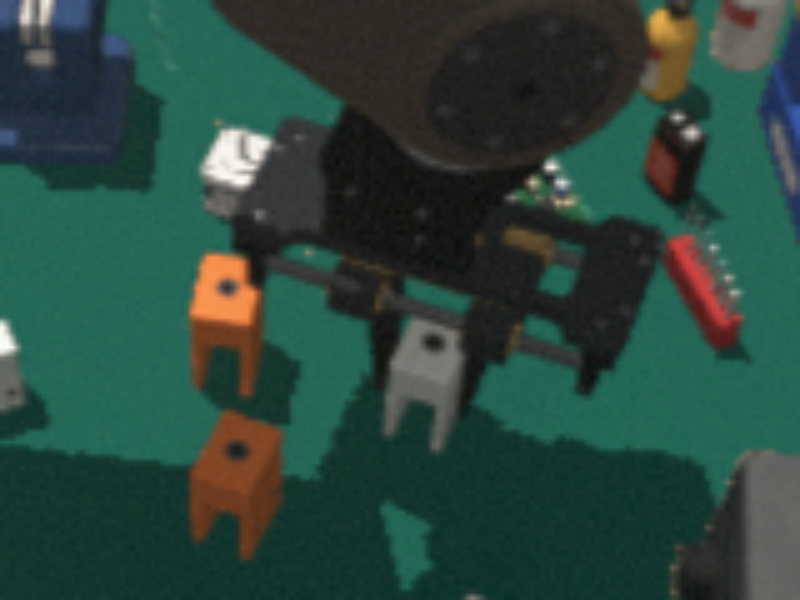

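The crop shows the fingers beside the grey saddle, at crop (390,340) and (475,370). The opening of 0.38 is still above 30/95 = 0.316, so I'll let them close further.

Emit:
arm_command --motion '[-1, 0, 0, 0, 0, 0, 0, -1, 0, 0, 0, 0, 0, 0, -1, 0, 0, 0, 0, 0, 0, -1, 0, 0, 0, 0, 0, 0]'

```text
t: 4.0
eef_pos: [668.7, 111.8, 27.6]
tcp_rot: [-3.142, 0.0, -0.474]
ft_force: [-0.1, 0.1, -0.9]
opening: 0.315
```

```bash
python3 -c "
from h import *
go([668,112,160],-27.2)"
```

```text
t 4.0 pos [668.7 111.8  27.6] yaw -27.18 ft [-0.1  0.1 -0.9] op 0.315
shift [-8.000e-01  1.000e-01 -1.324e+02] rot [-0.    0.    0.02]
```

Gripped at 0.315, i.e. 30 mm. Lifting, then moving over the bar at jig x ≈ 10.

Emit:
arm_command --motion '[-1, 0, 0, -20, 0, 0, 0, -1, 0, 0, -60, 0, 0, 0, -1, 0, 0, -100, 0, 0, 0, -1, 0, 0, -132, 0, 0, 0, -1, 0, 0, -132, 0, 0, 0]'

```text
t: 4.5
eef_pos: [670.4, 111.9, 164.5]
tcp_rot: [-3.138, -0.006, -0.474]
ft_force: [0.4, 0.7, -1.8]
opening: 0.313
```

```bash
python3 -c "
from h import *
go([517.5,-242,150],19.9)
p,d=env.read_camera('side'); cv2.imwrite('pics/s3.png',cv2.resize(p[60:220,230:390,::-1],None,fx=3.7,fy=3.7))"
```

```text
t 4.5 pos [670.4 111.9 164.5] yaw -27.18 ft [ 0.4  0.7 -1.8] op 0.313
shift [ 25.5 384.8  13.1] rot [ -0.07  -0.43 -47.07]
```

View pics/s3.png

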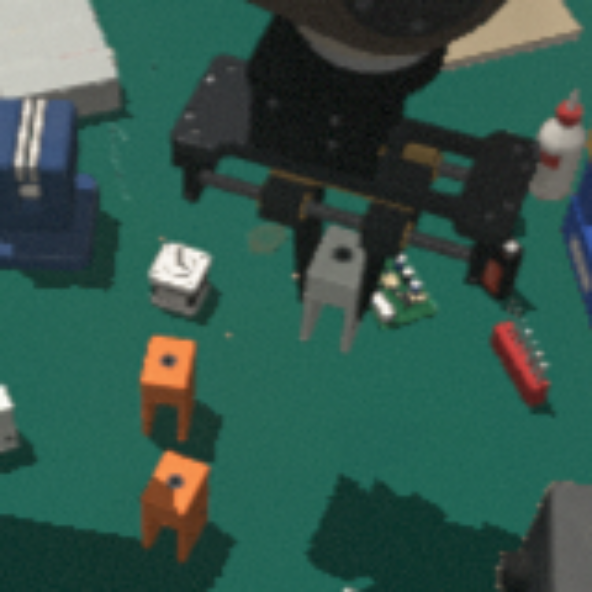

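The saddle hangs upright in the jaws (crop (335,280)). Moving over the bar.

Emit:
arm_command --motion '[-1, 24, 384, 10, 0, 0, -47, -1, 24, 384, 10, 0, 0, -47, -1, 24, 384, 10, 0, 0, -47, -1, 24, 384, 10, 0, 0, -47, -1, 24, 384, 10, 0, 0, -47, -1, 24, 384, 10, 0, 0, -47, -1, 24, 384, 10, 0, 0, -47, -1, 24, 384, 10, 0, 0, -47, -1, 24, 384, 10, 0, 0, -47, -1, 24, 384, 10, 0, 0, -47, -1, 24, 384, 10, 0, 0, -47, -1, 24, 384, 10, 0, 0, -47]'

```text
t: 5.75
eef_pos: [515.0, -239.6, 149.2]
tcp_rot: [-3.141, 0.0, 0.348]
ft_force: [0.4, 0.3, -1.1]
opening: 0.315
```

```bash
python3 - <<'E'
from h import *
go([517.5,-242,66],19.9)
for n in('top','side'):
    p,d=env.read_camera(n); np.save(f'pics/{n}4d.npy',d); cv2.imwrite(f'pics/{n}4.png',p[:,:,::-1])
    b=(320,475,180,285) if n=='top' else (200,330,230,400)
    cv2.imwrite(f'pics/{n}4c.png',cv2.resize(p[b[2]:b[3],b[0]:b[1],::-1],None,fx=3.5,fy=3.5))
    W=cloud(n,d)
    # saddle points: z 122..155
    Q=W[b[2]:b[3],b[0]:b[1]].reshape(-1,3); 
    e=np.array([np.cos(np.radians(-70.1)),np.sin(np.radians(-70.1))]);m=np.array([-e[1],e[0]]);o=np.array([514.15,-232.6])
    s=(Q[:,:2]-o)@e;l=(Q[:,:2]-o)@m
    for z in((120,136),(136,152),(152,160),(160,176),(176,190),(190,203),(203,220)):
        k=(Q[:,2]>z[0])&(Q[:,2]<z[1])&(abs(s-10)<60)&(abs(l)<60); 
        if k.sum()>4: print(n,z,k.sum(),np.round(np.percentile(s[k],[3,50,97]),1),np.round(np.percentile(l[k],[3,50,97]),1))
E
```

```text
t 5.75 pos [ 515.  -239.6  149.2] yaw 19.92 ft [ 0.4  0.3 -1.1] op 0.315
shift [ 1.5  3.1 83.2] rot [-0.04  0.02  0.02]
top (120, 136) 18 [-13.5 -12.1   2.1] [-17.    7.7  11.3]
top (136, 152) 13 [-13.7 -12.8  -5.7] [-17.3   8.4  11.5]
top (152, 160) 12 [-13.7 -12.6  -2.7] [-22.9  -2.6  13.3]
top (160, 176) 39 [-13.6 -13.2  -8. ] [-17.1  -3.7  11.1]
top (176, 190) 103 [-13.6  -9.6  -3.2] [-17.1  -3.2   9. ]
side (120, 136) 15 [16.  23.6 24.2] [-17.8   7.1  11.3]
side (136, 152) 17 [18.5 23.5 24.2] [-18.2   7.   13.9]
side (152, 160) 12 [17.9 23.7 24.4] [-18.  -13.9  15.6]
side (160, 176) 51 [17.7 23.8 24.2] [-15.3   1.3  18.2]
side (176, 190) 70 [ 8.4 22.  24.3] [-13.4   0.7  11.1]
```

View pics/side4c.png

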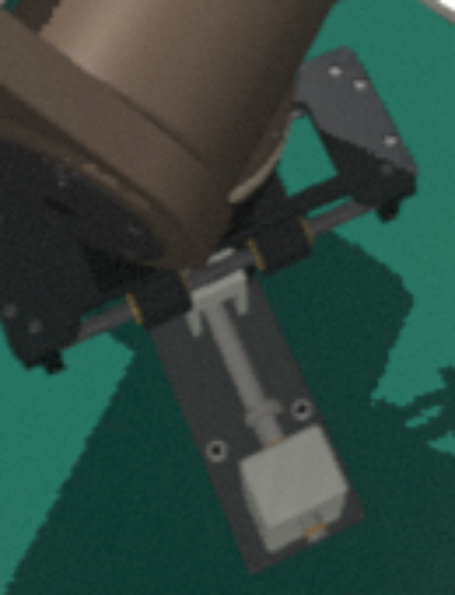

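View pics/top4c.png

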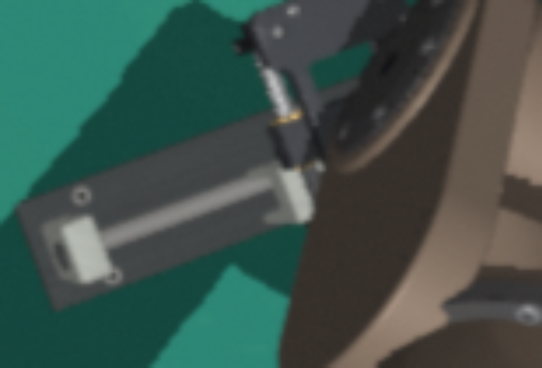

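The saddle is over the bar, with its slot legs straddling it (side crop (190–245,300)). Checking the lateral offset before lowering.

```bash
python3 - <<'E'
from h import *
for n in('top','side'):
    d=np.load(f'pics/{n}4d.npy'); p=cv2.imread(f'pics/{n}4.png').astype(int)
    b=(320,475,180,285) if n=='top' else (200,330,230,400)
    W=cloud(n,d)[b[2]:b[3],b[0]:b[1]].reshape(-1,3); g=p[b[2]:b[3],b[0]:b[1]].reshape(-1,3).min(1)
    e=np.array([np.cos(np.radians(-70.1)),np.sin(np.radians(-70.1))]);m=np.array([-e[1],e[0]]);o=np.array([514.15,-232.6])
    s=(W[:,:2]-o)@e;l=(W[:,:2]-o)@m
    s0=-13.3 if n=='top' else 24
    for z in((120,157),(157,183)):
        k=(W[:,2]>z[0])&(W[:,2]<z[1])&(abs(s-s0)<2)&(abs(l)<30)
        i=np.argsort(l[k]); print(n,z,[(round(a,1),int(c)) for a,c in zip(l[k][i],g[k][i])])
    k=(W[:,2]>68)&(W[:,2]<80)&(abs(l)<10)&((s<-30)&(s>-80) if n=='top' else (s>30)&(s<56)); print('bar l',k.sum(),np.percentile(l[k],[3,50,97]),l[k].mean(),'z',np.percentile(W[k,2],95))
E
```

```text
top (120, 157) [(np.float64(-17.3), 95), (np.float64(-17.3), 95), (np.float64(-17.1), 94), (np.float64(-17.0), 91), (np.float64(-16.9), 94), (np.float64(-15.2), 102), (np.float64(-15.1), 103), (np.float64(-15.1), 103), (np.float64(-15.1), 101), (np.float64(-14.9), 103), (np.float64(-13.8), 101), (np.float64(-13.7), 101), (np.float64(-13.7), 94), (np.float64(-13.6), 102), (np.float64(-13.5), 102), (np.float64(6.8), 121), (np.float64(8.3), 112), (np.float64(8.4), 111), (np.float64(8.7), 111), (np.float64(8.7), 109), (np.float64(9.0), 106), (np.float64(10.0), 104), (np.float64(10.4), 104), (np.float64(10.5), 103), (np.float64(10.6), 104), (np.float64(11.0), 98), (np.float64(11.4), 100)]
top (157, 183) [(np.float64(-17.5), 117), (np.float64(-17.4), 115), (np.float64(-17.1), 89), (np.float64(-17.0), 89), (np.float64(-16.9), 97), (np.float64(-16.8), 90), (np.float64(-15.3), 150), (np.float64(-15.2), 122), (np.float64(-15.1), 102), (np.float64(-15.0), 101), (np.float64(-15.0), 103), (np.float64(-13.6), 161), (np.float64(-13.4), 103), (np.float64(-13.3), 107), (np.float64(-13.2), 131), (np.f
[... 3538 characters left out ...]
, 127), (np.float64(2.8), 106), (np.float64(3.0), 106), (np.float64(3.3), 108), (np.float64(3.5), 118), (np.float64(4.4), 99), (np.float64(4.6), 106), (np.float64(4.9), 106), (np.float64(5.1), 110), (np.float64(5.6), 130), (np.float64(6.4), 106), (np.float64(6.5), 109), (np.float64(6.6), 109), (np.float64(6.8), 123), (np.float64(7.6), 132), (np.float64(8.2), 105), (np.float64(8.3), 107), (np.float64(8.3), 105), (np.float64(8.7), 113), (np.float64(9.1), 136), (np.float64(9.9), 107), (np.float64(10.0), 104), (np.float64(10.1), 103), (np.float64(10.4), 105), (np.float64(10.7), 123), (np.float64(11.1), 104)]
bar l 94 [-5.35253431 -0.2300809   5.83571629] -0.008768280090037026 z 77.83284106184186
```

Both cameras put the saddle about 3 mm to −y of the bar. I'll correct by +3 mm along the tool x and descend to just above seated, slot over the bar.

Emit:
arm_command --motion '[-1, 3, 0, 0, 0, 0, 0, -1, 3, 0, 30, 0, 0, 0, -1, 3, 0, 45, 0, 0, 0, -1, 3, 0, 60, 0, 0, 0, -1, 3, 0, 70, 0, 0, 0, -1, 3, 0, 78, 0, 0, 0, -1, 3, 0, 78, 0, 0, 0, -1, 3, 0, 78, 0, 0, 0]'

```text
t: 6.65
eef_pos: [517.8, -239.8, 72.0]
tcp_rot: [3.141, -0.0, 0.346]
ft_force: [-0.3, 0.2, -1.2]
opening: 0.317
```

```bash
python3 - <<'E'
from h import *
go([517.5,-242,65.6],19.9)
for n in('top','side'):
    p,d=env.read_camera(n); np.save(f'pics/{n}5d.npy',d); cv2.imwrite(f'pics/{n}5.png',p[:,:,::-1])
    b=(320,475,180,285) if n=='top' else (200,330,230,400)
    cv2.imwrite(f'pics/{n}5c.png',cv2.resize(p[b[2]:b[3],b[0]:b[1],::-1],None,fx=3.5,fy=3.5))
E
```

```text
t 6.65 pos [ 517.8 -239.8   72. ] yaw 19.83 ft [-0.3  0.2 -1.2] op 0.317
shift [-1.   1.9  6.4] rot [ 0.02 -0.02 -0.07]
```

View pics/side5c.png

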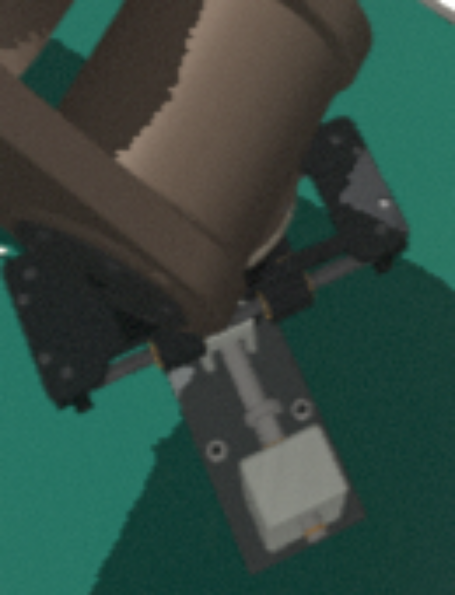

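View pics/top5c.png

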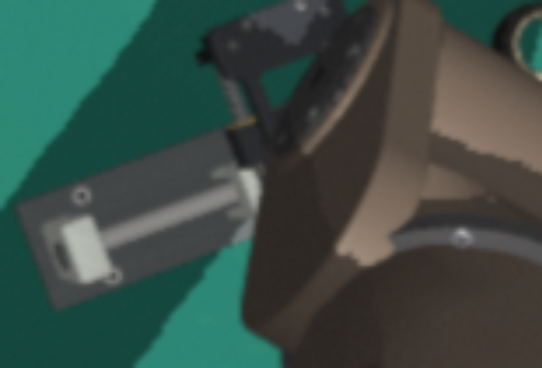

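The bar runs through the slot, centred between the legs in both views (side crop (230,345), top crop (240,190)). There is no side force, so I'll lower to seat.

Emit:
arm_command --motion '[-1, 0, 0, 3, 0, 0, 0, -1, 0, 0, 5, 0, 0, 0, -1, 0, 0, 6, 0, 0, 0, -1, 0, 0, 6.5, 0, 0, 0, -1, 0, 0, 6.5, 0, 0, 0, -1, 0, 0, 6.5, 0, 0, 0]'

```text
t: 7.35
eef_pos: [517.5, -239.8, 65.4]
tcp_rot: [3.142, -0.0, 0.346]
ft_force: [-2.3, 1.3, 4.7]
opening: 0.314
```

```bash
python3 - <<'E'
from h import *
go([517.5,-242,65.6],19.9)
n='side';p,d=env.read_camera(n); np.save(f'pics/{n}6d.npy',d)
n='top';p,d=env.read_camera(n); np.save(f'pics/{n}6d.npy',d)
e=np.array([np.cos(np.radians(-70.1)),np.sin(np.radians(-70.1))]);m=np.array([-e[1],e[0]]);o=np.array([514.15,-232.6])
for n,s0 in(('side',25.),('top',-13)):
    W=cloud(n,np.load(f'pics/{n}6d.npy'))[180:400,200:475].reshape(-1,3); s=(W[:,:2]-o)@e;l=(W[:,:2]-o)@m
    k=(W[:,2]>36)&(W[:,2]<102)&(abs(s-s0)<5)&(abs(l)<20)&((W[:,2]>80)|(abs(l)>8))
    k2=k&(W[:,2]>80)
    print(n,k.sum(),'s',np.percentile(s[k],[5,50,95]),'l',np.percentile(l[k2],[1,99]),'z',np.percentile(W[k,2],[1,50,99]))
print(env.state()['ft_force'])
E
```

```text
t 7.35 pos [ 517.5 -239.8   65.4] yaw 19.82 ft [-2.3  1.3  4.7] op 0.314
shift [-0.7  2.1 -0.2] rot [ 0.   -0.01 -0.08]
side 82 s [23.01178196 24.58251613 25.12730467] l [-12.48999924  12.28005996] z [40.63292892 84.99814341 98.99399543]
top 90 s [-12.64186528 -11.63481293  -8.9799291 ] l [-14.30919602  13.22120889] z [ 43.02253602  88.68060152 100.33350606]
[-2.56434072  1.21897719  4.96423732]
```

Seated: the wrist reads about 6 N upward at the expected TCP height (65.4), and the saddle top is at about 99. Sliding toward the plunger, stopping short first.

Emit:
arm_command --motion '[-1, 0, 0, 0, 0, 0, 0, -1, 0, 0, 0, 0, 0, 0, -1, 0, 0, 0, 0, 0, 0, -1, 0, 6, 0, 0, 0, 0, -1, 0, 12, 0, 0, 0, 0, -1, 0, 18, 0, 0, 0, 0, -1, 0, 24, 0, 0, 0, 0, -1, 0, 29, 0, 0, 0, 0, -1, 0, 32, 0, 0, 0, 0, -1, 0, 32, 0, 0, 0, 0, -1, 0, 32, 0, 0, 0, 0]'

```text
t: 8.55
eef_pos: [528.6, -270.0, 65.5]
tcp_rot: [3.141, -0.0, 0.346]
ft_force: [-0.9, 0.7, 4.9]
opening: 0.312
```

```bash
cat >> h.py <<'E'
def chk(cam=True):
    e=np.array([np.cos(np.radians(-70.1)),np.sin(np.radians(-70.1))]);m=np.array([-e[1],e[0]]);o=np.array([514.15,-232.6])
    S=env.state(); f=S['ft_force'];q=S['eef_pos']
    print('t',S['t'],'tcp s',round((q[:2]-o)@e,2),'l',round((q[:2]-o)@m,2),'z',round(q[2],2),'F e',round(f[:2]@e,2),'m',round(f[:2]@m,2),'z',round(f[2],2),'yaw',np.degrees(S['tcp_rot'][2]),'op',S['opening'])
    if cam:
        p,d=env.read_camera('side'); W=cloud('side',d)[180:400,200:475].reshape(-1,3); s=(W[:,:2]-o)@e;l=(W[:,:2]-o)@m
        z=W[:,2]
        k=(z>82)&(z<99)&(abs(l)<17)&(s>20)&(s<78)
        h,b=np.histogram(s[k],np.arange(20,84,1)); print('profile z82-99',[(int(x),int(c)) for x,c in zip(b,h) if c])
        cv2.imwrite(f"pics/chk{S['t']:.2f}.png",cv2.resize(p[300:400,220:330,::-1],None,fx=5.5,fy=5.5,interpolation=cv2.INTER_CUBIC)); print(f"pics/chk{S['t']:.2f}.png")
E
python3 -c "
from h import *
chk()"
```

```text
t 8.55 tcp s 40.09 l 0.84 z 65.46 F e -0.97 m -0.59 z 4.86 yaw 19.819495296613 op 0.3120934395331145
profile z82-99 [(56, 2), (57, 1), (62, 3), (63, 1), (64, 4), (65, 3), (66, 4), (67, 7), (68, 4), (69, 4), (70, 3), (71, 2), (72, 3), (73, 6), (74, 2), (75, 4), (76, 2), (77, 4)]
pics/chk8.55.png
```

View pics/chk8.55.png

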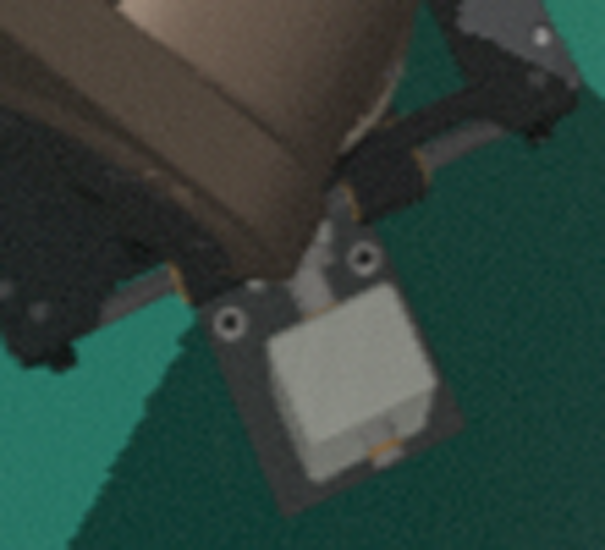

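Emit:
arm_command --motion '[-1, 0, 1, 0, 0, 0, 0, -1, 0, 2, 0, 0, 0, 0, -1, 0, 2, 0, 0, 0, 0]'

```text
t: 8.9
eef_pos: [529.0, -271.4, 65.4]
tcp_rot: [-3.141, -0.0, 0.346]
ft_force: [-0.9, 4.8, 7.4]
opening: 0.319
```

```bash
python3 -c "
from h import *
chk(False)"
```

```text
t 8.9 tcp s 41.5 l 0.8 z 65.41 F e -4.84 m 0.83 z 7.42 yaw 19.818188347247208 op 0.31876988873546735
```

The arm hides the plunger face in the crop (disc near (320,235), housing (350,360)), so I'm going by force. It has risen to about 4.8 N, so contact has just begun. Continuing in small steps.

Emit:
arm_command --motion '[-1, 0, 1, 0, 0, 0, 0, -1, 0, 2, 0, 0, 0, 0, -1, 0, 2, 0, 0, 0, 0, -1, 0, 2, 0, 0, 0, 0]'

```text
t: 9.3
eef_pos: [529.7, -273.2, 65.4]
tcp_rot: [-3.141, -0.0, 0.346]
ft_force: [-2.2, 3.1, 7.3]
opening: 0.315
```

```bash
python3 -c "
from h import *
chk(False)"
```

```text
t 9.3 tcp s 43.45 l 0.83 z 65.43 F e -3.69 m -0.99 z 7.34 yaw 19.825374181923863 op 0.31453180342869314
```

Emit:
arm_command --motion '[-1, 0, 1, 0, 0, 0, 0, -1, 0, 2, 0, 0, 0, 0, -1, 0, 2, 0, 0, 0, 0, -1, 0, 2, 0, 0, 0, 0]'

```text
t: 9.7
eef_pos: [530.2, -274.7, 65.4]
tcp_rot: [-3.14, 0.0, 0.346]
ft_force: [-2.2, 6.6, 7.8]
opening: 0.314
```

```bash
python3 -c "
from h import *
chk(False)"
```

```text
t 9.7 tcp s 45.08 l 0.8 z 65.43 F e -6.95 m 0.21 z 7.82 yaw 19.824090229996802 op 0.3136114651919127
```

Emit:
arm_command --motion '[-1, 0, 1, 0, 0, 0, 0, -1, 0, 2, 0, 0, 0, 0, -1, 0, 2, 0, 0, 0, 0, -1, 0, 2, 0, 0, 0, 0]'

```text
t: 10.1
eef_pos: [530.8, -276.3, 65.4]
tcp_rot: [-3.14, 0.0, 0.346]
ft_force: [-2.2, 8.2, 9.6]
opening: 0.316
```

```bash
python3 -c "
from h import *
for i in range(5): chk(i in(0,)); env.read_camera('side')"
```

```text
t 10.1 tcp s 46.75 l 0.79 z 65.44 F e -8.48 m 0.75 z 9.6 yaw 19.828285761722633 op 0.3160276794325962
profile z82-99 [(68, 1), (69, 2), (73, 1), (74, 2), (75, 3), (76, 1), (77, 1)]
pics/chk10.10.png
t 10.2 tcp s 46.76 l 0.77 z 65.44 F e -9.12 m -0.21 z 8.68 yaw 19.8250462618545 op 0.31163207136773985
t 10.25 tcp s 46.77 l 0.81 z 65.45 F e -8.14 m -0.02 z 8.56 yaw 19.8313127333668 op 0.3148606525744349
t 10.3 tcp s 46.74 l 0.79 z 65.45 F e -9.53 m -0.11 z 9.47 yaw 19.8300197029808 op 0.31679730615001334
t 10.35 tcp s 46.77 l 0.81 z 65.47 F e -8.46 m 0.95 z 8.98 yaw 19.82612388875797 op 0.3123908127123903
```

Emit:
arm_command --motion '[-1, 0, 1, 0, 0, 0, 0, -1, 0, 2, 0, 0, 0, 0, -1, 0, 2, 0, 0, 0, 0, -1, 0, 2, 0, 0, 0, 0]'

```text
t: 10.8
eef_pos: [531.4, -277.9, 65.4]
tcp_rot: [-3.139, 0.0, 0.346]
ft_force: [-3.3, 9.2, 9.4]
opening: 0.317
```

```bash
python3 -c "
from h import *
for i in range(4): chk(i in(0,)); env.read_camera('top')
p,d=env.read_camera('side');cv2.imwrite('pics/f.png',cv2.resize(p[315:375,255:315,::-1],None,fx=10,fy=10,interpolation=cv2.INTER_CUBIC))
q=cv2.imread('pics/side0.png');cv2.imwrite('pics/f0.png',cv2.resize(q[315:375,255:315],None,fx=10,fy=10,interpolation=cv2.INTER_CUBIC))
a=cv2.hconcat([cv2.imread('pics/f0.png'),cv2.imread('pics/f.png')]);cv2.imwrite('pics/ff.png',cv2.resize(a,(800,400)))
"
```

```text
t 10.8 tcp s 48.49 l 0.77 z 65.45 F e -9.8 m 0.06 z 9.39 yaw 19.82880131410904 op 0.3169044287944653
profile z82-99 [(71, 1), (73, 1), (75, 1), (76, 1), (77, 1)]
pics/chk10.80.png
t 10.9 tcp s 48.43 l 0.77 z 65.43 F e -9.86 m 0.24 z 10.03 yaw 19.829020804051392 op 0.31437857275525755
t 10.95 tcp s 48.43 l 0.78 z 65.41 F e -10.56 m 0.84 z 9.52 yaw 19.83101583364495 op 0.3172022245443755
t 11.0 tcp s 48.45 l 0.8 z 65.42 F e -10.04 m 0.63 z 9.82 yaw 19.833683349835223 op 0.31246393035013226
```

View pics/ff.png

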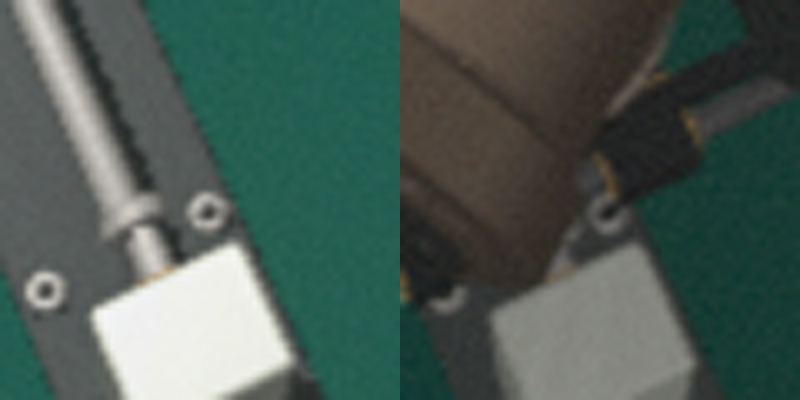

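The arm hides most of the disc; only its right rim shows, near (575,240). I'll cross-check with the depth points on the rim and the knob behind the housing.

```bash
python3 - <<'E'
from h import *
e=np.array([np.cos(np.radians(-70.1)),np.sin(np.radians(-70.1))]);m=np.array([-e[1],e[0]]);o=np.array([514.15,-232.6])
p,d=env.read_camera('side'); np.save('pics/side9d.npy',d)
a=p[:,:,::-1]; q=cv2.imread('pics/side0.png')
for nm,f in(('0','pics/side0d.npy'),('8.5->9','pics/side9d.npy')):
    W=cloud('side',np.load(f)); s=(W[...,:2]-o)@e;l=(W[...,:2]-o)@m;z=W[...,2]
    k=(z>78)&(z<99)&(abs(l)<13)&(s>45)&(s<83)
    v,u=np.nonzero(k); print(nm)
    for i in np.argsort(v)[:]:
        if l[v[i],u[i]]>3: print((int(u[i]),int(v[i])),'s %.1f l %.1f z %.1f'%(s[v[i],u[i]],l[v[i],u[i]],z[v[i],u[i]]),end='; ')
    k=(z>60)&(z<100)&(abs(l)<10)&(s>108)&(s<150); print('\nrear s',np.round(np.percentile(s[k],[2,50,90,98,100]),1),k.sum())
x=cv2.hconcat([cv2.resize(i[360:395,265:305],(400,350),interpolation=cv2.INTER_CUBIC) for i in(q,a)]);cv2.imwrite('pics/rear.png',x)
E
```

```text
0
(275, 344) s 61.0 l 3.4 z 93.7; (276, 344) s 62.4 l 4.7 z 97.3; (277, 344) s 62.9 l 6.5 z 96.0; (278, 344) s 63.0 l 8.4 z 92.5; (279, 344) s 62.8 l 10.4 z 88.0; (276, 345) s 63.8 l 4.1 z 96.7; (277, 345) s 64.5 l 5.7 z 96.2; (278, 345) s 65.6 l 7.2 z 98.1; (279, 345) s 65.3 l 9.2 z 92.6; (276, 346) s 65.6 l 3.3 z 97.5; (277, 346) s 66.2 l 4.9 z 97.1; (278, 346) s 66.1 l 6.9 z 92.5; (279, 346) s 67.0 l 8.5 z 93.4; (277, 347) s 66.9 l 4.6 z 92.6; (278, 347) s 67.1 l 6.5 z 89.3; (279, 347) s 67.0 l 8.4 z 85.2; (277, 348) s 68.5 l 3.9 z 92.8; (278, 348) s 67.4 l 6.3 z 82.5; (277, 349) s 69.5 l 3.4 z 89.4; (278, 349) s 70.4 l 4.9 z 90.4; (278, 350) s 71.7 l 4.3 z 89.2; (278, 351) s 73.9 l 3.3 z 92.9; (279, 351) s 74.0 l 5.2 z 89.1; (279, 352) s 75.4 l 4.6 z 88.2; (279, 353) s 77.5 l 3.6 z 91.3; (280, 354) s 80.0 l 4.4 z 92.7; (282, 354) s 81.4 l 7.6 z 92.2; (280, 355) s 82.3 l 3.4 z 97.1; 
rear s [117.9 122.2 129.  130.1 130.2] 65
8.5->9
(280, 349) s 71.3 l 8.4 z 87.1; (279, 351) s 73.9 l 5.3 z 88.8; (279, 352) s 75.9 l 4.3 z 91.3; (279, 353) s 77.3 l 3.7 z 90.4; (279, 354) s 78.7 l 3.1 z 89.4; (280, 354) s 79.4 l 4.7 z 89.4; (282, 354) s 81.7 l 7.5 z 94.1; (280, 355) s 82.2 l 3.4 z 96.6; 
rear s [118.  124.3 132.7 134.2 134.4] 82
```

View pics/rear.png

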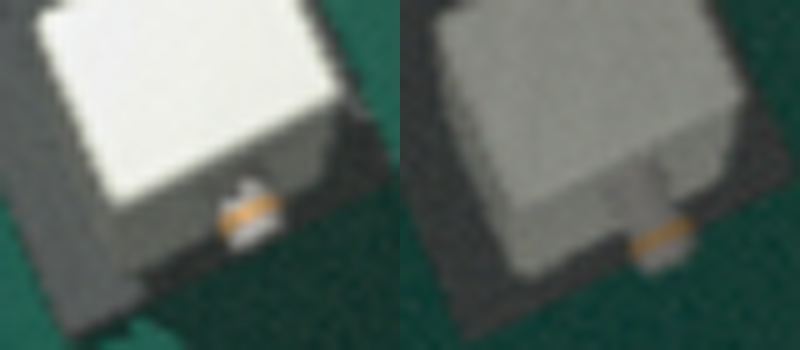

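The knob behind the housing moves with the plunger, from (250,215) to (262,238) in the crop. By depth it moved about 4.1 mm and the disc's rear edge about 4.3 mm. So the plunger is at about 4.2 mm (≈6 N), and the rest of the wrist force is bar friction. Pushing about 4 mm more.

Emit:
arm_command --motion '[-1, 0, 1, 0, 0, 0, 0, -1, 0, 2, 0, 0, 0, 0, -1, 0, 3, 0, 0, 0, 0, -1, 0, 4, 0, 0, 0, 0, -1, 0, 4, 0, 0, 0, 0, -1, 0, 4, 0, 0, 0, 0]'

```text
t: 11.75
eef_pos: [532.5, -281.1, 65.4]
tcp_rot: [-3.138, 0.001, 0.346]
ft_force: [-3.8, 13.6, 10.8]
opening: 0.312
```

```bash
python3 - <<'E'
from h import *
e=np.array([np.cos(np.radians(-70.1)),np.sin(np.radians(-70.1))]);m=np.array([-e[1],e[0]]);o=np.array([514.15,-232.6])
q=cv2.imread('pics/side0.png')
D=[np.load('pics/side0d.npy'),np.load('pics/side9d.npy')]
for i in range(3):
    chk(False); p,d=env.read_camera('side'); D.append(d)
a=p[:,:,::-1]
for d in D:
    W=cloud('side',d); s=(W[...,:2]-o)@e;l=(W[...,:2]-o)@m;z=W[...,2]
    k=(z>82)&(z<100)&(abs(l)<10)&(s>120)&(s<150); print('rear s',np.round(np.percentile(s[k],[50,90,98]),1),np.round(np.sort(s[k])[-4:],1),k.sum())
    k=(z>83)&(z<99)&(l>6)&(l<13)&(s>55)&(s<80); print('rim',[(round(x,1),round(y,1),round(w,1)) for x,y,w in zip(s[k],l[k],z[k])][-6:])
x=cv2.hconcat([cv2.resize(i[360:395,265:305],(400,350),interpolation=cv2.INTER_CUBIC) for i in(q,a)]);cv2.imwrite('pics/rear2.png',x)
E
```

```text
t 11.75 tcp s 51.85 l 0.77 z 65.43 F e -14.09 m 1.09 z 10.84 yaw 19.83549843672789 op 0.31224658570062724
t 11.8 tcp s 51.85 l 0.77 z 65.41 F e -12.38 m 1.54 z 9.96 yaw 19.833592884874577 op 0.31258386169785723
t 11.85 tcp s 51.83 l 0.74 z 65.42 F e -14.44 m 1.63 z 11.83 yaw 19.835794868032362 op 0.30935440790392116
rear s [125.6 129.7 130.2] [129.7 129.7 130.2 130.2] 39
rim [(np.float64(65.6), np.float64(7.2), np.float64(98.1)), (np.float64(65.3), np.float64(9.2), np.float64(92.6)), (np.float64(66.1), np.float64(6.9), np.float64(92.5)), (np.float64(67.0), np.float64(8.5), np.float64(93.4)), (np.float64(67.1), np.float64(6.5), np.float64(89.3)), (np.float64(67.0), np.float64(8.4), np.float64(85.2))]
rear s [127.7 133.3 134.3] [134.1 134.2 134.3 134.4] 55
rim [(np.float64(71.3), np.float64(8.4), np.float64(87.1))]
rear s [129.5 136.3 137.6] [136.9 137.4 137.7 138. ] 67
rim []
rear s [129.2 136.1 137.8] [137.2 137.7 137.8 137.8] 66
rim []
rear s [129.3 136.2 137.6] [137.  137.5 137.6 137.7] 67
rim []
```

View pics/rear2.png

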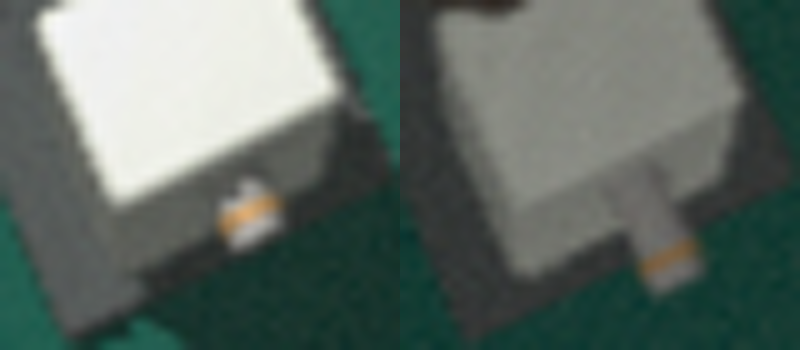

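The knob is now about 7.5 mm out by depth (about 8 mm by pixels, band (250,215) → (270,258)). The plunger is therefore about half way in. Holding for 0.8 s, then a final check.

Emit:
arm_command --motion '[-1, 0, 0, 0, 0, 0, 0, -1, 0, 0, 0, 0, 0, 0, -1, 0, 0, 0, 0, 0, 0, -1, 0, 0, 0, 0, 0, 0, -1, 0, 0, 0, 0, 0, 0, -1, 0, 0, 0, 0, 0, 0, -1, 0, 0, 0, 0, 0, 0, -1, 0, 0, 0, 0, 0, 0]'

```text
t: 12.7
eef_pos: [532.5, -281.1, 65.4]
tcp_rot: [-3.138, 0.001, 0.346]
ft_force: [-3.0, 12.4, 11.6]
opening: 0.313
```

```bash
python3 - <<'E'
from h import *
e=np.array([np.cos(np.radians(-70.1)),np.sin(np.radians(-70.1))]);m=np.array([-e[1],e[0]]);o=np.array([514.15,-232.6])
chk(False)
for n in('side','top'):
    p,d=env.read_camera(n); W=cloud(n,d); s=(W[...,:2]-o)@e;l=(W[...,:2]-o)@m;z=W[...,2]
    if n=='side':
        k=(z>82)&(z<100)&(abs(l)<10)&(s>120)&(s<150); print('rear s',np.round(np.sort(s[k])[-4:],1))
    b=(z>36)&(z<102)&(abs(l)<18)&(s>28)&(s<40)&((z>80)|(abs(l)>8)); print(n,b.sum(), np.round(np.percentile(s[b],[5,50,95]),1) if b.sum() else '', np.round(np.percentile(z[b],[1,99]),1) if b.sum() else '')
    if n=='top':
        k=b&(s<36)&(z<98); 
        if k.sum()>10:
            A=np.c_[z[k],l[k],np.ones(k.sum())]; c=np.linalg.lstsq(A,s[k],rcond=None)[0]; print('rear face slope ds/dz, ds/dl',c[:2])
        cv2.imwrite('pics/topf.png',cv2.resize(p[180:285,320:475,::-1],None,fx=5,fy=5,interpolation=cv2.INTER_CUBIC))
chk(False)
E
```

```text
t 12.7 tcp s 51.84 l 0.75 z 65.42 F e -12.62 m 1.43 z 11.58 yaw 19.83378640598205 op 0.3132569588086219
rear s [137.1 137.7 137.8 137.9]
side 0  
top 141 [31.1 32.5 38.8] [ 43.9 101.7]
rear face slope ds/dz, ds/dl [0.00171174 0.002538  ]
t 12.8 tcp s 51.85 l 0.76 z 65.43 F e -13.52 m 2.39 z 11.6 yaw 19.836659301751684 op 0.3151939551888657
```

View pics/topf.png

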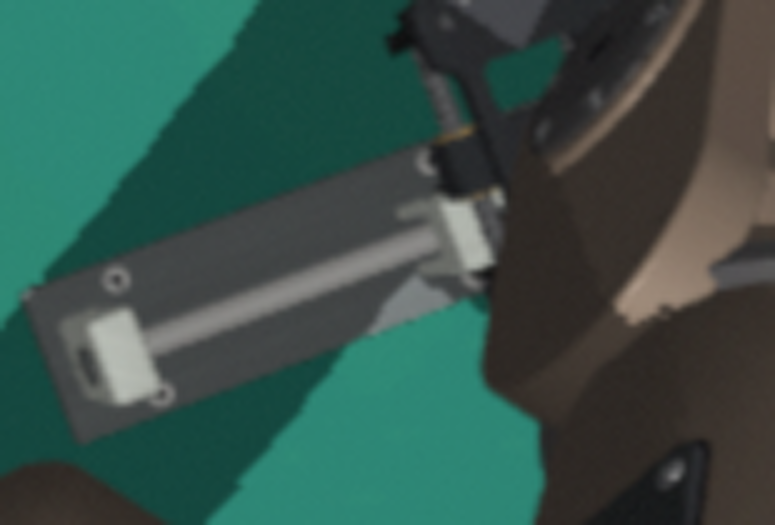

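The top view shows the saddle at (460,235) upright on the bar, its slot centred on it. The rear face is plumb and square (slopes under 0.003). It is steady, so I'm handing in.

```bash
python3 -c "
from h import *
env.job_done(); chk(False)"
```

```text
the job is handed in; nothing more can be done
the job is handed in; nothing more can be done
```

The larger grey saddle is hung on the bar, and the arm is holding it against the stop with the plunger about half way in. I handed the job in at about 12.8 s; no verdict is reported.

- **What I did:** I gripped the saddle across its 30 mm width and seated it on the bar clear of the stop. I then slid it along in small steps until the plunger was about half way in.
- **Plunger travel:** The knob behind the housing moved about 7.5 mm by depth and about 8 mm by pixels. The saddle's rear face also fits about 8 mm. The disc itself was hidden by the arm.
- **Force:** The wrist reads 12–14 N along the bar. I take about 3 N of that to be bar friction, which leaves about 10 N on the plunger. The split is an estimate, not a measurement.
- **Seating:** The TCP height is steady at 65.4 mm, with about 11–12 N upward on the wrist from pressing on the bar. The saddle is upright and square to the bar, with slopes under 0.003, and the opening of about 0.31 matches a 30 mm grip.
- **Disagreements:** Wrist force alone suggested about 6 mm at a point where the camera showed 4.2 mm, so I went by the camera. The two cameras also differ by 1–3 mm on absolute positions.
- **Other objects:** The arm never went near the small saddle, motor, clamp or orange look-alikes except above them. I did not measure their positions again at the end.

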